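# Tighten the hidden busbar screw with a T-handle hex key

### The job

Take the red T-handle hex key from its blue block, put it down the one open orange collar on the battery pack and, pressing only lightly, feel round until it drops fully into the hidden hex socket. Then turn the screw clockwise until it is fully tight against its stop, and put the key back upright in its block, down to the bottom of the hole. Do not lean on the key or force it, and leave the other things on the bench where they are.

Things in the scene. Friction and masses are not known exactly. Their poses are not given: they have to be found in the camera images.
- key: Loose T-handle hex key, about 0.35 kg, upright in its block at the start. Origin: centre of the tip's underside; z runs up the shank. Steel hex shank 17 mm across flats (19.6 over corners), up to 105 mm above the tip; two flats face along x. Its lowest 1.5 mm is a round lead 10.4 mm across. A yellow sleeve, 21 mm across, covers it from 66 mm up.
- key_handle (a point): Middle of the key's handle, 117 mm above the tip: a red bar 90 mm long along the key's y axis, 20 mm thick along its x axis and 24 mm high.
- stand: Fixed blue block, 60 x 60 x 50 mm high, that holds the key. Origin: centre of its underside; z up. In the middle of its top is a round hole, 24 mm across and 40 mm deep (floor 10 mm above the origin); the key stands in it with its tip on the floor.
- port: Fixed open orange collar, 38 mm across and 36 mm high, on the battery pack's orange busbar cover. Origin: centre of its underside, 45 mm above the bench; z up along the bore. A 30 mm wide mouth funnels from its top to a round bore 20.8 mm across at 30 mm. Two like collars on the cover, 100 mm apart, wear black caps up to 42 mm: leave them. The metal modules behind are 93 mm above the bench.
- socket_rim (a point): On the collar's axis, 14 mm above its origin: the flat top of the screw's head, with a hex socket 17.8 mm across flats, 11 mm deep. Which way its flats face is unknown, differs every time, repeats every 60 degrees and is not told by this point's axes. A key not in line stops 1.5 mm below this point (nearly in line, it may jam up to 4 mm below: lift and turn); within some 6 degrees it drops to 11 mm below.
- screw (a joint): How far the steel screw under the open collar is turned, rad: 0 loosest, 1.4 fully tight (hard stop); grows clockwise seen from above; starts between 0.75 and 0.95. It does not rise or sink, turns against 0.1 N m of friction and stays where left. Its head gives springily, 0.5 N m per rad, so it starts to turn 0.2 rad after the key bites. It does not tell which way the socket's flats face.
- meter: Loose bystander: yellow hand-held meter, 150 x 75 x 40 mm; origin at the middle of its underside. Leave it where it is.
- driver: Loose bystander: screwdriver with an orange handle, 200 mm long, 26 mm high; origin at the middle of its underside. Leave it where it is.
- cleaner: Loose bystander: upright spray can, 56 mm across, 150 mm high; origin at the middle of its underside. Leave it where it is.
- tape: Loose bystander: black roll of tape, 100 mm across, 25 mm high; origin at the middle of its underside. Leave it where it is.
- busbar: Loose bystander: flat copper bar, 120 x 25 x 5 mm; origin at the middle of its underside. Leave it where it is.
- spanner: Loose bystander: steel spanner, 180 mm long, 8 mm high; origin at the middle of its underside. Leave it where it is.
- sparecap: Loose bystander: black cap, 42 mm across, 12 mm high; origin at the middle of its underside. Leave it where it is.
Things that resemble listed ones, but are neither listed nor needed, are in the scene too. Of the things like the stand, leave any that is turquoise; of the rest the smaller one is meant.

How it is judged:
On the way, in this order (a step that is already met when the one before it is completed fails the run):
1. the key has dropped fully into the screw's socket, before the screw is tight (z of key in the frame of port below 0.0055 m and horizontal distance between key and port below 0.003 m and angle between key's own z axis and vertical below 0.1 rad and value of joint screw below 1.2 rad), for 0.2 s.
2. the screw is tight (beyond 1.33 rad), the key still in its socket (value of joint screw above 1.33 rad and z of key in the frame of port below 0.0055 m and horizontal distance between key and port below 0.003 m and angle between key's own z axis and vertical below 0.1 rad), for 0.1 s.
At the end, for the whole second after the job is handed in: The screw stands beyond 1.33 rad (its stop is at 1.4), and the key is at rest and upright (within 0.15 rad) in its block, its tip in the hole and within 5 mm of the floor's height (value of joint screw above 1.33 rad and z of key in the frame of stand between 0.005 and 0.015 m and horizontal distance between key and stand below 0.008 m and angle between key's own z axis and vertical below 0.15 rad and linear speed of key below 0.02 m/s); the robot touches nothing.
It fails at once if the key is forced against the screw with more than 60 N (contact force between key and screw above 60 N).
It fails at once if the key is forced against the collar with more than 60 N (contact force between key and port above 60 N).
It fails at once if another thing on the bench is moved by more than 40 mm (distance of any of meter, driver, cleaner, tape, busbar, spanner, sparecap from where it was at the start of the episode above 0.04 m).
It also fails if it takes over 64 s, if anything falls off the work surface, if the arm or the gripper's body presses on something with over 40 N, if the wrist force passes 120 N, or if a joint passes its speed limit or range.

### The arm

A 7-joint arm with a two-finger parallel gripper is mounted at the origin on the work surface. World frame = base frame: x ahead of the robot, y to its left, z up, the work surface at z = 0. Lengths are in m, angles in rad, forces in N, time in s.
With the tool pointing down it reaches from about 0.425 to 0.925 m from the base axis. Payload 6.8 kg.
Tool frame: the origin (TCP) lies on the centre line of the jaws, within the pads' length; the fingertips stand bot.tip_reach ahead of it and the grasp point (between the pads) lies 3 mm ahead of it (bot.tip_reach is the distance from the TCP to the fingertips, in m); z points along the fingers, y is the line along which they close (so a half turn about z gives the same grasp; the last joint's range is limited). The gripper opens to 85 mm and grips with 20 to 120 N. Pads are 22 mm wide; open, the fingers measure 114 mm over their backs; the gripper's body (76 mm by 85 mm) begins 54 mm behind the grasp point. The pads swing forward as they close: fully open they stand 13 mm farther back than shut.
Start: joints at [-1.443, 0.477, 0.022, 1.555, -0.011, 1.109, -0.083], TCP at [0.158, 0.656, 0.227] pointing down, gripper open.
Joint ranges: [-2.96, 2.96], [-0.34, 2.1], [-1.41, 1.46], [0.24, 2.44], [-1.37, 4.51], [0.17, 1.92], [-2.96, 2.96]. Speed limits (rad/s): [2.39, 2.39, 3.14, 3.14, 3.14, 3.14, 3.14].

### API

Orientations are given as a unit quaternion [w, x, y, z].
In Python, from station import bot gives the robot as it stands.
- The arm moves only by the tool jog_arm, never from a script. Its argument "deltas" is a list of rows, each a list of 7 numbers: the shift along the world's x, y, z in m, then the turn, a rotation vector about the world's x, y, z in rad, then the opening, from 0 (shut) to 1 (fully open). In form: [[x, y, z, rx, ry, rz, grip], ...]. A call has 1 to 10 rows; each row shifts and turns the commanded pose from where the row before left it; what a row does not reach is not made up. A row lasts 1/10 s, in which the tool goes at most 50 mm and 8.59 degrees, less where a joint would pass 70% of its speed; a pose out of reach is approached as far as the arm can. A call with a gripper value outside its range is refused whole. The fingers move at their own pace and stop on an object; "newtons" is the grip in N (left out, the last holds). Time passes only in rows, so rows that do not move let the fingers close. It gives the time, the measured TCP pose, the force, the opening and the grip force at its end, in the units of the state.
- bot.get_obs(): the state, without advancing time (a new reading comes with each control period).
- bot.read_camera(name): name is "scene" or "top"; returns a dict with "img" (420x560x3 uint8, red, green, blue), "K" (3x3 intrinsics, pixels), "dist_coeffs" ([k1, k2, p1, p2, k3] as OpenCV has them; the pictures are not rectified), "eye" and "attitude" of the camera in the world. Camera axes: x right, y down, z forward; pixel columns grow to the right and rows downward; lengths in m; the calibration is good to about 2 mm. A picture is of the moment at which its call begins. There is no depth.
- bot.hand_in(): hands the job in; it is judged then, once.
The state is a dict: "t": time; "q": joint angles; "joint_vel": joint speeds; "joint_torque": joint torques, N m; "eef_pos": TCP position; "tool_rot": TCP orientation; "contact_force": force on the tool from outside, world axes, zero at the start; "torque": the same for the moment, N m; "gripper_width": opening from 0.0 (shut) to 1.0 (fully open); "grasp_force": force on a finger pad.
Only numpy, scipy, OpenCV 4.12 (cv2) and the standard library are available. Lean on these libraries where they do the work, as an engineer would, in place of code of your own. Each camera call takes 0.05 s, during which the arm holds its last target. There are 200 camera calls.

## Working session

There is one attempt and no reset: what is moved stays moved. The work goes in short steps, Python scripts to look and compute and a tool call to move; the robot and the scene stay as the last step left them, time stands still between calls to the robot, and variables do not carry over. Pictures are saved under pics/ and viewed, at most 12 in all, crops included, and the job is handed in when it is done.

Besides the shell and the picture viewer there is one more tool, called as name(argument=value, ...) on one line, values as JSON. jog_arm: Moves the arm, as the interface text tells. Its arguments: {"type":"object","properties":{"deltas":{"type":"array"},"newtons":{"type":"number"}},"required":["deltas"]}

```bash
mkdir -p pics; ls
cat > h.py <<'E'
import numpy as np, cv2
from scipy.spatial.transform import Rotation as R
from station import bot
def cam(n):
    c=bot.read_camera(n); c={k:(np.array(v) if k!='img' else v) for k,v in c.items()}
    return c
def rot(c):
    a=np.array(c['attitude'],float)
    return a if a.shape==(3,3) else R.from_quat(a[[1,2,3,0]]).as_matrix()
def ray(c,uv):
    p=cv2.undistortPoints(np.array(uv,float).reshape(-1,1,2),c['K'],c['dist_coeffs']).reshape(-1,2)
    return np.c_[p,np.ones(len(p))]@rot(c).T
def plane(c,uv,z):
    d=ray(c,uv); return c['eye']+d*((z-c['eye'][2])/d[:,2])[:,None]
def proj(c,P):
    M=rot(c).T; r,_=cv2.Rodrigues(M)
    return cv2.projectPoints(np.array(P,float).reshape(-1,1,3),r,-M@c['eye'],c['K'],c['dist_coeffs'])[0].reshape(-1,2)
def tri(c1,u1,c2,u2):
    d1=ray(c1,u1)[0];d2=ray(c2,u2)[0];A=np.c_[d1,-d2]
    s=np.linalg.lstsq(A,c2['eye']-c1['eye'],rcond=None)[0]
    a=c1['eye']+s[0]*d1;b=c2['eye']+s[1]*d2
    return (a+b)/2,np.linalg.norm(a-b)
def save(img,n,s=1.4): cv2.imwrite('pics/'+n,cv2.cvtColor(cv2.resize(img,None,fx=s,fy=s,interpolation=cv2.INTER_CUBIC),cv2.COLOR_RGB2BGR))
E
python3 - <<'E'
from h import *
print(bot.tip_reach,bot.get_obs())
for n in ('scene','top'):
    c=cam(n); save(c['img'],n+'0.png'); print(n,c['eye'],c['attitude'],c['K'].ravel(),c['dist_coeffs'])
E
```

```text
pics
0.022 {'t': 0.0, 'q': array([-1.44308226,  0.47779415,  0.02235509,  1.55644606, -0.01151832,
        1.10931721, -0.08306424]), 'joint_vel': array([-7.76418513e-05, -8.82876734e-04,  6.08541962e-04,  1.97120596e-04,
       -1.54064532e-03,  1.26581646e-03,  1.11557928e-03]), 'joint_torque': array([ 1.09089822e-04, -5.96446252e+01,  1.60771362e+00, -2.81198019e+01,
        1.23279059e-02,  9.53895069e-03, -8.44417144e-06]), 'eef_pos': array([0.15758192, 0.65572858, 0.22643229]), 'tool_rot': array([-4.46066752e-05,  1.17616306e-01,  9.93058690e-01, -9.17174385e-04]), 'contact_force': array([-0.04513934,  0.39134246,  0.1822098 ]), 'torque': array([ 0.01842037, -0.0002556 ,  0.01790437]), 'grasp_force': 0.0, 'gripper_width': 1.0019714938349942}
scene [0.91059465 0.52389828 1.06996035] [-0.0959288   0.32745304  0.89626313 -0.28334533] [476.34234761   0.         285.68885144   0.         476.34234761
 208.38342212   0.           0.           1.        ] [-0.16784769  0.          0.          0.          0.        ]
top [ 0.23511872 -0.0018337   1.26593196] [-0.08829852  0.72862049 -0.6742422   0.08193294] [412.52168869   0.         277.03990088   0.         412.52168869
 209.96957326   0.           0.           1.        ] [-0.02698212  0.          0.          0.          0.        ]
```

View pics/scene0.png

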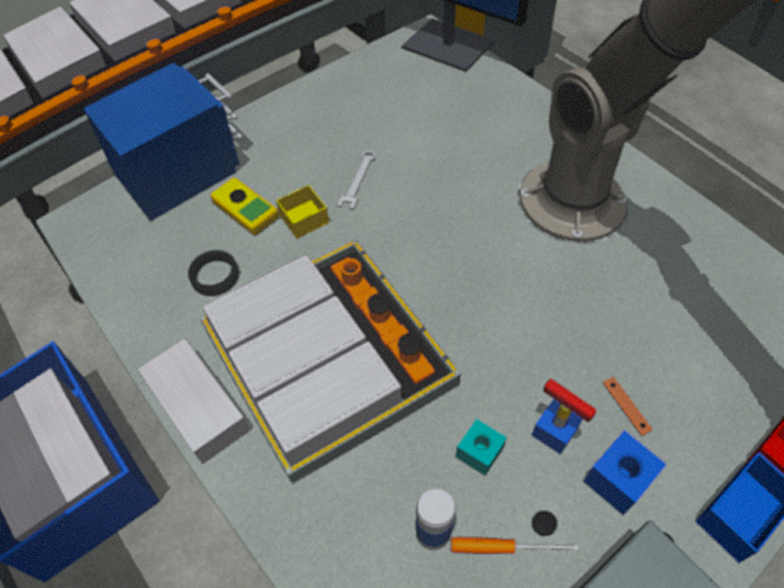

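View pics/top0.png

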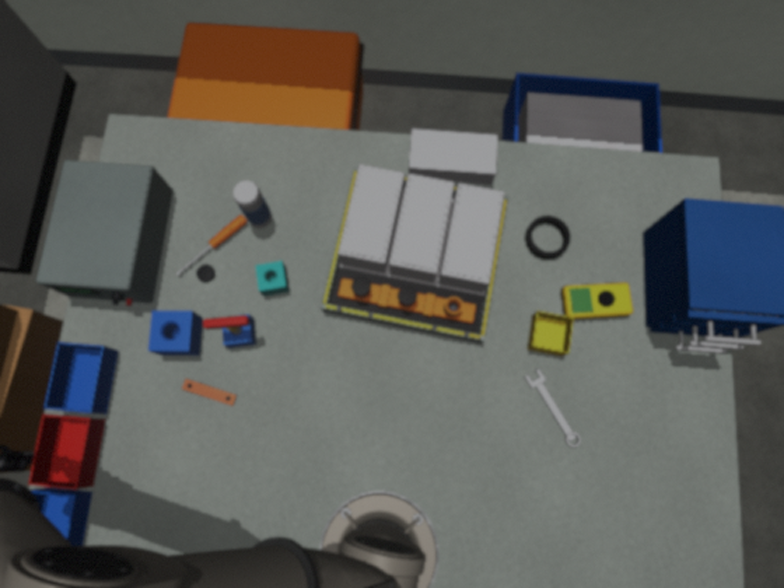

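The scene view (784x588) shows the key and its small blue block at about (565,410), a larger blue block at (625,470) and a turquoise one at (480,445). The open collar is at (350,270). In the top view the key is at (230,325) and the open collar at (453,306).

Run:
```python
from h import *
boxes={'scene':dict(key=(360,440,250,340),col=(220,280,170,220)),'top':dict(key=(130,190,215,255),col=(300,350,205,235))}
C={}
tiles=[]
res={}
for n in ('scene','top'):
    c=C[n]=cam(n); im=c['img']; hsv=cv2.cvtColor(im,cv2.COLOR_RGB2HSV)
    x0,x1,y0,y1=boxes[n]['key']
    H,S,V=[hsv[...,i].astype(int) for i in range(3)]
    red=((H<5)|(H>174))&(S>150)&(V>60); blue=(H>105)&(H<125)&(S>130)&(V>40)
    for nm,m in (('red',red),('blue',blue)):
        k=np.zeros(m.shape,np.uint8);k[y0:y1,x0:x1]=m[y0:y1,x0:x1]
        nn,l,st,ce=cv2.connectedComponentsWithStats(k)
        for i in range(1,nn):
            if st[i,4]>25:
                cc,_=cv2.findContours((l==i).astype(np.uint8),0,2); print(n,nm,st[i],ce[i].round(1),cv2.minAreaRect(cc[0]))
                res[n,nm]=ce[i]
    for q in ('key','col'):
        x0,x1,y0,y1=boxes[n][q]; t=im[y0:y1,x0:x1]; tiles.append(cv2.resize(t,(390,290),interpolation=cv2.INTER_CUBIC))
print(tri(C['scene'],res['scene','red'],C['top'],res['top','red']))
g=np.vstack([np.hstack(tiles[:2]),np.hstack(tiles[2:])]); save(g,'crops.png',1)
```

```text
scene red [389 271  36  29 363] [406.6 285.1] ((406.5476989746094, 285.1578063964844), (39.914527893066406, 9.424978256225586), 34.508522033691406)
scene blue [381 286  34  37 602] [396.5 305.5] ((397.1922607421875, 303.96148681640625), (26.34825897216797, 29.121761322021484), 33.690067291259766)
scene blue [420 315  20  25 276] [432.4 330.8] ((429.5, 327.0), (24.0, 19.0), 90.0)
top red [145 226  32   8 176] [160.7 229.8] ((160.5310516357422, 229.87242126464844), (5.813183784484863, 31.308149337768555), 85.2363510131836)
top blue [130 223  12  30 244] [133.7 236.5] ((135.5, 237.5), (29.0, 11.0), 90.0)
top blue [160 232  21  15 206] [170.2 240.4] ((169.6846160888672, 239.47695922851562), (12.7755765914917, 20.34169578552246), 82.87498474121094)
(array([0.43137647, 0.3415548 , 0.12952905]), np.float64(0.001421913961811081))
```

View pics/crops.png

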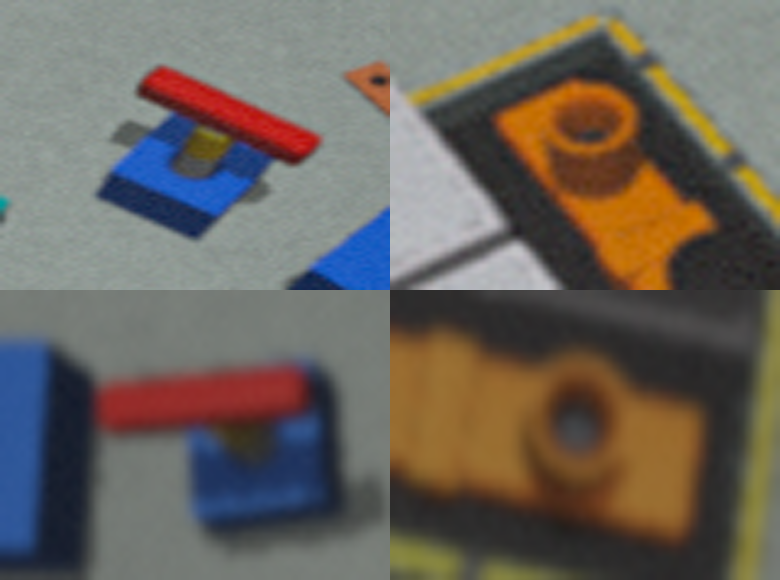

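The crops show the red bar, yellow sleeve and small blue block clearly in both views, with a bare block top in the scene view. The open collar's mouth is at about scene px (251,191) and top px (324,217).

Run:
```python
from h import *
C={n:cam(n) for n in('scene','top')}
p,g=tri(C['scene'],[251.2,190.7],C['top'],[324,217.4]);print('collar tri',p,g)
print(plane(C['scene'],[[251.2,190.7]],.081),plane(C['top'],[[324,217.4]],.081))
b={'scene':(360,440,250,340),'top':(143,190,215,255)}
for n in C:
    c=C[n];x0,x1,y0,y1=b[n];hsv=cv2.cvtColor(c['img'],cv2.COLOR_RGB2HSV).astype(int);H,S,V=hsv[...,0],hsv[...,1],hsv[...,2]
    m=np.zeros(H.shape,bool);m[y0:y1,x0:x1]=1
    red=m&((H<5)|(H>174))&(S>150)&(V>60)
    ys,xs=np.nonzero(red);P=plane(c,np.c_[xs,ys],.127)[:,:2];u,s,v=np.linalg.svd(P-P.mean(0),full_matrices=False)
    t=(P-P.mean(0))@v[0];print(n,'handle',P.mean(0),'dir',np.degrees(np.arctan2(v[0,1],v[0,0])),'len',np.ptp(t), 'mid',P.mean(0)+v[0]*(t.max()+t.min())/2)
    # blue top face (bright)
    bl=m&(H>105)&(H<125)&(S>130)&(V>(150 if n=='scene' else 100))
    k,l,st,ce=cv2.connectedComponentsWithStats(bl.astype(np.uint8))
    i=1+np.argmin([np.hypot(*(ce[j]-([396,303] if n=='scene' else [170,240])))+(1e3 if st[j,4]<15 else 0) for j in range(1,k)])
    cc,_=cv2.findContours((l==i).astype(np.uint8),0,2);P=plane(c,cc[0].reshape(-1,2),.05)[:,:2]
    print(n,'top face',st[i],cv2.minAreaRect((P*1000).astype(np.float32)))
    # yellow
    ye=m&(H>15)&(H<32)&(S>110); ys,xs=np.nonzero(ye); print(len(xs),xs.mean(),ys.mean())
    # caps & ring: dark inside orange row
    # for checking
    q=proj(c,[[p[0],p[1],.081]]);print('reproj',q)
# driven check: key axis projected at several heights
for n in C: print(n,proj(C[n],[[.431,.3415,z] for z in (.127,.1,.076,.05)]).round(1).tolist())
```

```text
collar tri [ 0.51295066 -0.11738643  0.07874534] 0.005676179133639309
[[ 0.51231625 -0.11342228  0.081     ]] [[ 0.51436525 -0.11932937  0.081     ]]
scene handle [0.42949674 0.34144075] dir 99.39275679398143 len 0.08662515373929744 mid [0.42954581 0.34114413]
scene top face [383 293  29  24 271] ((443.3423767089844, 344.3481750488281), (34.335655212402344, 59.35990524291992), 12.644880294799805)
60 402.26666666666665 294.51666666666665
reproj [[250.08290701 189.90209406]]
top handle [0.43214473 0.34130294] dir -81.08190287811826 len 0.08758487608168873 mid [0.43200381 0.34220098]
top top face [160 241  18   5  56] ((406.7729187011719, 335.7207946777344), (10.253305435180664, 50.87373352050781), 10.292195320129395)
5 166.8 234.4
reproj [[323.31731671 217.81721424]]
scene [[406.1, 285.4], [403.7, 290.7], [401.7, 295.2], [399.5, 299.8]]
top [[160.7, 230.2], [163.3, 232.0], [165.5, 233.5], [167.7, 235.1]]
```

Run:
```python
from h import *
X0,Y0=.513,-.116; r=.035; s=.00025
g=np.arange(-r,r,s); gx,gy=np.meshgrid(X0+g,Y0+g,indexing='ij')  # rows x, cols y
out=[]
for n in('scene','top'):
    c=cam(n); uv=proj(c,np.stack([gx,gy,0*gx+.081],-1).reshape(-1,3)).reshape(*gx.shape,2).astype(np.float32)
    im=cv2.remap(c['img'],uv[...,0],uv[...,1],cv2.INTER_CUBIC)
    gray=im[...,0].copy()
    for rr in (15,19):
        R0=rr/1000/s
        h=cv2.HoughCircles(cv2.GaussianBlur(gray,(0,0),3),cv2.HOUGH_GRADIENT_ALT if 0 else cv2.HOUGH_GRADIENT,1,4,param1=40,param2=8,minRadius=int(R0-4),maxRadius=int(R0+4))
        print(n,rr,[] if h is None else [(round(X0-r+a[1]*s,4),round(Y0-r+a[0]*s,4),round(a[2]*s*1000,1)) for a in h[0][:4]])
        if h is not None: a=h[0][0]; cv2.circle(im,(int(a[0]),int(a[1])),int(a[2]),(0,255,0) if rr==15 else (0,255,255),1)
    out.append(im)
save(np.hstack(out),'rect.png',1.4)
```

```text
scene 15 [(np.float32(0.5301), np.float32(-0.1279), np.float32(14.8)), (np.float32(0.5079), np.float32(-0.1169), np.float32(14.8)), (np.float32(0.5289), np.float32(-0.1306), np.float32(15.9)), (np.float32(0.5101), np.float32(-0.1199), np.float32(15.9))]
scene 19 [(np.float32(0.5129), np.float32(-0.1171), np.float32(19.6)), (np.float32(0.5179), np.float32(-0.1216), np.float32(19.6)), (np.float32(0.5129), np.float32(-0.1159), np.float32(19.3)), (np.float32(0.5121), np.float32(-0.1204), np.float32(19.8))]
top 15 []
top 19 []
```

View pics/rect.png

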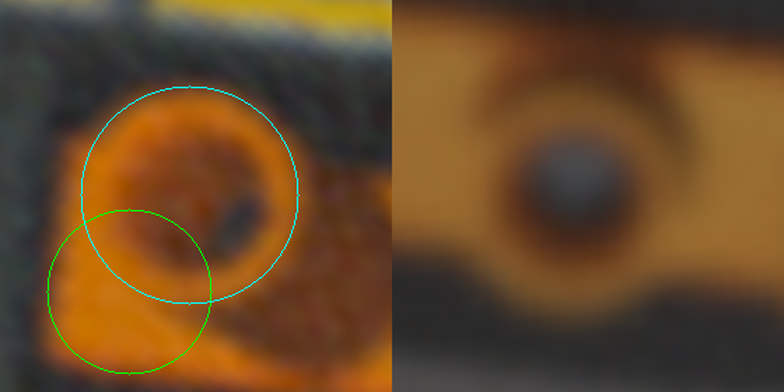

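Measured positions:

| Item | Position (m) | Check |
|---|---|---|
| Handle centre | (0.431, 0.3415, 0.127) | height is 117+10 mm as expected; bar direction 99° |
| Collar | about (0.513, -0.117) | rim circle fits at 19.6 mm radius |

Next I go above the key and turn the jaws across the bar.

jog_arm(deltas=[[0.03, -0.035, 0, 0, 0, -0.13, 1], [0.03, -0.035, 0, 0, 0, -0.13, 1], [0.03, -0.035, 0, 0, 0, -0.13, 1], [0.03, -0.035, 0, 0, 0, -0.13, 1], [0.03, -0.035, 0, 0, 0, -0.13, 1], [0.03, -0.035, 0, 0, 0, -0.13, 1], [0.03, -0.035, 0, 0, 0, -0.13, 1], [0.03, -0.035, 0, 0, 0, -0.13, 1], [0.033, -0.034, 0, 0, 0, -0.13, 1], [0, 0, 0, 0, 0, 0, 1]], newtons=50)

```text
t: 1.4
eef_pos: [0.4358, 0.3359, 0.2281]
tool_rot: [0.002, 0.652, 0.758, 0.0]
contact_force: [0.7, 0.3, 0.0]
gripper_width: 0.998
grasp_force: 0.0
```

jog_arm(deltas=[[-0.005, 0.0055, 0, 0, 0, 0.01, 1], [0, 0, -0.03, 0, 0, 0, 1], [0, 0, -0.03, 0, 0, 0, 1], [0, 0, -0.02, 0, 0, 0, 1], [0, 0, -0.01, 0, 0, 0, 1], [0, 0, 0, 0, 0, 0, 1], [0, 0, 0, 0, 0, 0, 1]])

```text
t: 2.1
eef_pos: [0.4255, 0.349, 0.1381]
tool_rot: [-0.0, 0.642, 0.767, 0.001]
contact_force: [0.2, -0.1, 0.1]
gripper_width: 1.0
grasp_force: 0.0
```

Run:
```python
from h import *
o=bot.get_obs();print(o['eef_pos'],o['tool_rot'],o['q'])
a=cam('scene')['img'][240:345,340:455];b=cam('top')['img'][200:265,125:200]
save(np.hstack([cv2.resize(a,(395,361),interpolation=2),cv2.resize(b,(395,361),interpolation=2)]),'grasp.png',1)
```

```text
[0.42551095 0.34900593 0.13810331] [-1.36631037e-04  6.41973674e-01  7.66726496e-01  5.12328121e-04] [-1.07629686  0.39256156  0.3466369   1.95929789 -0.17958459  0.8180378
 -0.45416925]
```

View pics/grasp.png

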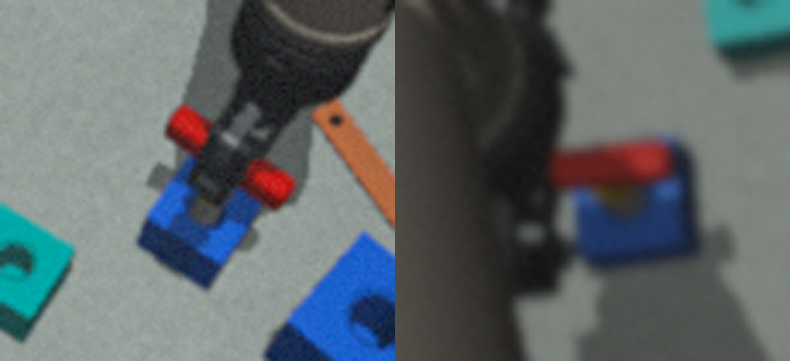

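The picture shows the fingers straddling the bar near its middle. I correct the 9 mm offset and close.

jog_arm(deltas=[[0.0055, -0.0075, 0, 0, 0, -0.015, 1], [0, 0, 0, 0, 0, 0, 1], [0, 0, 0, 0, 0, 0, 0.6], [0, 0, 0, 0, 0, 0, 0.0], [0, 0, 0, 0, 0, 0, 0.0], [0, 0, 0, 0, 0, 0, 0.0], [0, 0, 0, 0, 0, 0, 0.0], [0, 0, 0, 0, 0, 0, 0.0]], newtons=50)

```text
t: 3.0
eef_pos: [0.4311, 0.3404, 0.1374]
tool_rot: [-0.0, 0.648, 0.761, -0.0]
contact_force: [0.9, 0.6, -0.3]
gripper_width: 0.001
grasp_force: 0.0
```

Run:
```python
from h import *
a=cam('scene')['img'][240:345,340:455];b=cam('top')['img'][200:265,125:200]
o=bot.get_obs();print(o['gripper_width'],o['grasp_force'],o['contact_force'])
save(np.hstack([cv2.resize(a,(395,361),interpolation=2),cv2.resize(b,(395,361),interpolation=2)]),'grasp2.png',1)
```

```text
0.003139336091052944 0.0 [-0.65997498  0.61021054 -0.21633344]
```

View pics/grasp2.png

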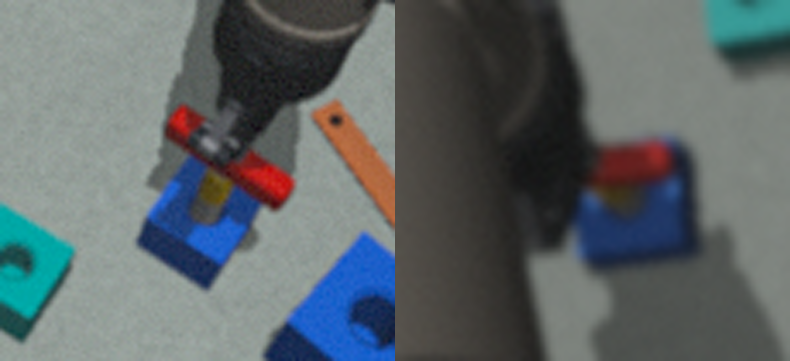

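Run:
```python
from h import *
a=cam('scene');b=cam('top')
o=bot.get_obs();e=o['eef_pos']
def crop(c,x0,y0,w,h,s):
    t=cv2.resize(c['img'][y0:y0+h,x0:x0+w],None,fx=s,fy=s,interpolation=2)
    t=cv2.convertScaleAbs(t,alpha=1.6,beta=20)
    for P,col in (([e[0],e[1],.116],(255,255,255)),([e[0],e[1],.139],(0,255,0)),([.431,.3415,.127],(0,255,255))):
        u=(proj(c,[P])[0]-[x0,y0]+.5)*s; cv2.circle(t,tuple(int(v) for v in u),3,col,-1)
    return t
save(np.hstack([crop(a,380,258,50,55,8),crop(b,140,205,45,55,8)]),'grasp3.png',1)
```

```text
(no output)
```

View pics/grasp3.png

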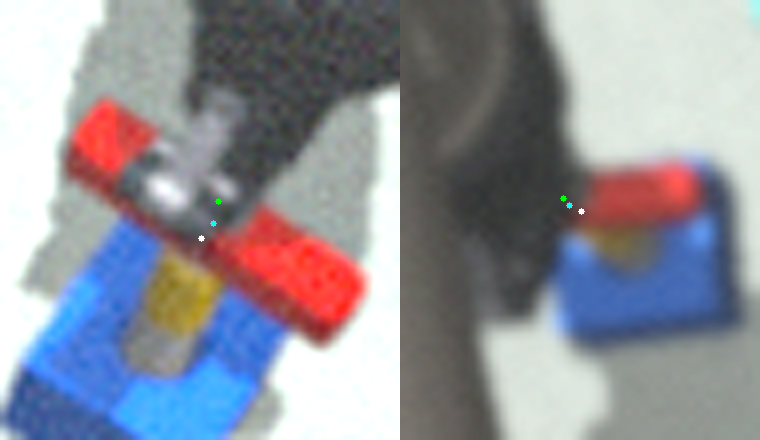

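The zoom shows the dark jaw over the bar's middle, at about (175,190) in the left half. The gripper reads shut with no grip force, so I feel gently downward to see whether the tips are above the bar.

jog_arm(deltas=[[0, 0, -0.002, 0, 0, 0, 0], [0, 0, -0.001, 0, 0, 0, 0], [0, 0, 0, 0, 0, 0, 0]])

```text
t: 3.5
eef_pos: [0.432, 0.3409, 0.1352]
tool_rot: [0.0, 0.648, 0.761, 0.001]
contact_force: [-1.1, -0.3, 4.6]
gripper_width: 0.004
grasp_force: 2.8
```

Run:
```python
from h import *
a=cam('scene')
for z in (.1,.11,.12,.13,.14,.15): print(z,((proj(a,[[.4255+.045*.985,.349+.045*.177,z]])[0]-[340,240]+.5)*3.436).round(0), ((proj(a,[[.4255-.045*.985,.349-.045*.177,z]])[0]-[340,240]+.5)*3.436).round(0))
o=bot.get_obs();print(o['contact_force'],o['torque'],o['gripper_width'],o['grasp_force'],o['eef_pos'])
```

```text
0.1 [197. 229.] [271. 130.]
0.11 [200. 223.] [274. 123.]
0.12 [203. 216.] [277. 117.]
0.13 [206. 210.] [281. 109.]
0.14 [209. 203.] [284. 102.]
0.15 [212. 196.] [288.  95.]
[-0.19454395 -0.41028909  5.34748358] [-0.04863102  0.07864057  0.06331378] -0.0033300479664622453 2.7142051748523954 [0.4319616  0.34090372 0.13517438]
```

The feel confirms it: the shut fingertips rest on top of the bar, so the real reach is shorter than nominal. Going about 20 mm deeper is safe either way, since the palm and the block both stay clear.

jog_arm(deltas=[[0, 0, 0.02, 0, 0, 0, 0], [0, 0, 0, 0, 0, 0, 1], [0, 0, 0, 0, 0, 0, 1], [0, 0, 0, 0, 0, 0, 1], [0, 0, 0, 0, 0, 0, 1], [0, 0, 0, 0, 0, 0, 1], [0, 0, -0.02, 0, 0, 0, 1], [0, 0, -0.01, 0, 0, 0, 1], [0, 0, -0.008, 0, 0, 0, 1], [0, 0, 0, 0, 0, 0, 1]])

```text
t: 4.55
eef_pos: [0.4305, 0.3398, 0.1152]
tool_rot: [-0.0, 0.648, 0.761, -0.001]
contact_force: [-0.2, 0.0, 0.4]
gripper_width: 0.996
grasp_force: 0.0
```

jog_arm(deltas=[[0, 0, 0, 0, 0, 0, 0.5], [0, 0, 0, 0, 0, 0, 0.5], [0, 0, 0, 0, 0, 0, 0], [0, 0, 0, 0, 0, 0, 0], [0, 0, 0, 0, 0, 0, 0], [0, 0, 0, 0, 0, 0, 0], [0, 0, 0, 0, 0, 0, 0]])

```text
t: 5.25
eef_pos: [0.4313, 0.3406, 0.1169]
tool_rot: [-0.0, 0.648, 0.761, 0.0]
contact_force: [-1.2, -1.1, 5.3]
gripper_width: 0.221
grasp_force: 50.2
```

Gripped at 50 N, with the width matching the 20 mm bar. I lift it straight out.

jog_arm(deltas=[[0, 0, 0.01, 0, 0, 0, 0], [0, 0, 0.02, 0, 0, 0, 0], [0, 0, 0.02, 0, 0, 0, 0], [0, 0, 0.02, 0, 0, 0, 0], [0, 0, 0.03, 0, 0, 0, 0], [0, 0, 0.03, 0, 0, 0, 0], [0, 0, 0, 0, 0, 0, 0], [0, 0, 0, 0, 0, 0, 0]])

```text
t: 6.05
eef_pos: [0.431, 0.3401, 0.2464]
tool_rot: [-0.0, 0.648, 0.761, 0.0]
contact_force: [-1.3, 0.3, -4.1]
gripper_width: 0.218
grasp_force: 49.3
```

```bash
cat > key.py <<'E'
from h import *
def look(guess):
    "triangulate handle and shank foot near the guess (tip xyz)"
    C={n:cam(n) for n in('scene','top')}; out={}
    g=np.array(guess); 
    for n,c in C.items():
        hsv=cv2.cvtColor(c['img'],cv2.COLOR_RGB2HSV).astype(int);H,S,V=hsv[...,0],hsv[...,1],hsv[...,2]
        u=proj(c,[g+[0,0,.117]])[0]; yy,xx=np.indices(H.shape); near=np.hypot(xx-u[0],yy-u[1])<32
        red=near&((H<5)|(H>174))&(S>130)&(V>50); ye=near&(H>17)&(H<32)&(S>110)
        ys,xs=np.nonzero(red)
        out[n]=np.array([xs.mean(),ys.mean()]); r=cv2.minAreaRect(np.c_[xs,ys].astype(np.float32)); print(n,len(xs),r,'yellow',ye.sum(),xx[ye].mean().round(1),yy[ye].mean().round(1))
    print(tri(C['scene'],out['scene'],C['top'],out['top']))
    return C
E
python3 - <<'E'
from key import *
o=bot.get_obs();e=o['eef_pos'];print(o['contact_force'],o['torque'],o['gripper_width'],e,o['q'])
C=look([e[0],e[1],e[2]-.107])
s,t=[C[n]['img'] for n in C]
us=proj(C['scene'],[[e[0],e[1],e[2]-.03]])[0].astype(int);ut=proj(C['top'],[[e[0],e[1],e[2]-.03]])[0].astype(int)
f=lambda i,u:cv2.resize(i[u[1]-35:u[1]+45,u[0]-40:u[0]+40],(390,390),interpolation=2)
save(np.hstack([f(s,us),f(t,ut)]),'lift.png',1)
E
```

```text
[-1.34202893  0.32045957 -4.05631625] [-7.60526145e-05 -1.64901749e-02 -3.09975164e-02] 0.21787979425012227 [0.43095745 0.34014513 0.24637863] [-1.10645363  0.25811645  0.39226359  1.85895327 -0.11322251  1.04590665
 -0.50903006]
scene 314 ((419.07684326171875, 256.3846130371094), (46.594818115234375, 11.648703575134277), 33.6900634765625) yellow 72 414.0 268.6
top 113 ((155.6504669189453, 219.2566375732422), (7.649685382843018, 17.095382690429688), 86.18592071533203) yellow 7 154.7 225.6
(array([0.43150658, 0.33364083, 0.24579151]), np.float64(0.026350878015815253))
```

View pics/lift.png

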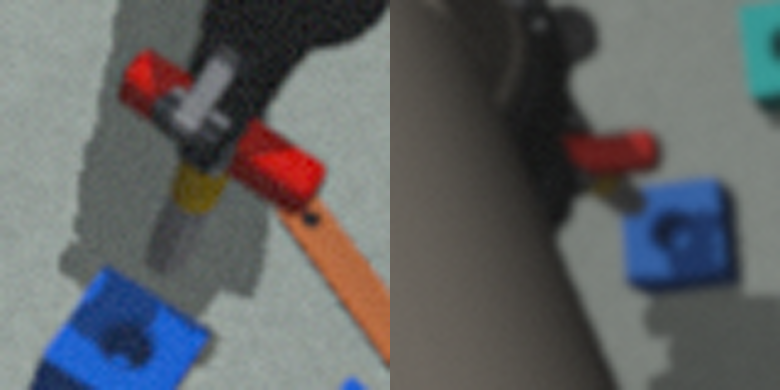

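The picture shows the key lifted and upright, with the block's hole clearly visible in both views (left half about (125,342), right half about (673,233)). I measure the hole for the return, then carry the key over.

Run:
```python
from h import *
C={n:cam(n) for n in('scene','top')};e=[.43095745,.34014513,.24637863-.03]
px={'scene':(125,342),'top':(673-390,233)};P={}
for n,c in C.items():
    u=proj(c,[e])[0].astype(int); p=(np.array(px[n])+.5)/4.875-.5+u-[40,35]; P[n]=p
    print(n,p,plane(c,[p],.05))
    x,y=int(p[0]),int(p[1]); hsv=cv2.cvtColor(c['img'],cv2.COLOR_RGB2HSV).astype(int)
    m=(hsv[...,0]>105)&(hsv[...,0]<125)&(hsv[...,1]>110)&(hsv[...,2]>30)
    w=np.zeros_like(m);w[y-22:y+26,x-18:x+18]=1
    k,l,st,ce=cv2.connectedComponentsWithStats((m&w).astype(np.uint8)); i=1+np.argmax(st[1:,4])
    cc,_=cv2.findContours((l==i).astype(np.uint8),0,2); print(st[i],'all-blue on z=.05',cv2.minAreaRect((plane(c,cc[0].reshape(-1,2),.05)[:,:2]*1000).astype(np.float32)))
print(tri(C['scene'],P['scene'],C['top'],P['top']))
```

```text
scene [399.24358974 299.75641026] [[0.43140045 0.34096319 0.05      ]]
[381 285  36  38 802] all-blue on z=.05 ((440.69091796875, 344.31976318359375), (79.72370147705078, 61.08401870727539), 12.687976837158203)
top [168.65384615 235.3974359 ] [[0.43037531 0.33860053 0.05      ]]
[159 225  22  22 416] all-blue on z=.05 ((430.1646423339844, 335.9776306152344), (63.941593170166016, 63.08365249633789), 8.30441951751709)
(array([0.43047128, 0.3399455 , 0.0471333 ]), np.float64(0.001294646076181333))
```

jog_arm(deltas=[[0.008, -0.045, 0, 0, 0, 0, 0], [0.008, -0.045, 0, 0, 0, 0, 0], [0.008, -0.045, 0, 0, 0, 0, 0], [0.008, -0.045, 0, 0, 0, 0, 0], [0.008, -0.045, 0, 0, 0, 0, 0], [0.008, -0.045, 0, 0, 0, 0, 0], [0.008, -0.045, 0, 0, 0, 0, 0], [0.008, -0.045, 0, 0, 0, 0, 0], [0.008, -0.045, 0, 0, 0, 0, 0], [0.01, -0.05, 0, 0, 0, 0, 0]])

```text
t: 7.25
eef_pos: [0.5125, -0.1148, 0.2456]
tool_rot: [-0.001, 0.648, 0.762, -0.0]
contact_force: [0.5, 0.5, -2.9]
gripper_width: 0.221
grasp_force: 49.4
```

jog_arm(deltas=[[0, 0, 0, 0, 0, 0, 0], [0, 0, 0, 0, 0, 0, 0], [0, 0, 0, 0, 0, 0, 0]])

```text
t: 7.55
eef_pos: [0.5125, -0.1125, 0.2456]
tool_rot: [-0.001, 0.648, 0.762, -0.0]
contact_force: [-0.2, 1.5, -4.2]
gripper_width: 0.219
grasp_force: 49.4
```

jog_arm(deltas=[[0.0007, -0.0047, -0.02, 0, 0, 0, 0], [0, 0, -0.02, 0, 0, 0, 0], [0, 0, -0.01, 0, 0, 0, 0], [0, 0, -0.004, 0, 0, 0, 0], [0, 0, -0.002, 0, 0, 0, 0], [0, 0, -0.002, 0, 0, 0, 0], [0, 0, 0, 0, 0, 0, 0]])

```text
t: 8.25
eef_pos: [0.514, -0.1183, 0.1888]
tool_rot: [0.0, 0.648, 0.761, 0.0]
contact_force: [-0.4, 0.6, -3.9]
gripper_width: 0.218
grasp_force: 49.4
```

Run:
```python
from h import *
C={n:cam(n) for n in('scene','top')};o=bot.get_obs();e=o['eef_pos'];print(e,o['contact_force'],o['torque'])
T=[]
for n,c in C.items():
    u=proj(c,[[e[0],e[1],.1]])[0].astype(int);t=cv2.resize(c['img'][u[1]-25:u[1]+25,u[0]-25:u[0]+25],(390,390),interpolation=2)
    for z in (.081,.1,.12):
        q=(proj(c,[[e[0],e[1],z]])[0]-u+25.5)*7.8; cv2.circle(t,tuple(int(v) for v in q),2,(0,255,0),-1)
    T.append(t)
save(np.hstack(T),'over.png',1)
```

```text
[ 0.51401292 -0.11843854  0.18888472] [-0.07829101 -0.2367126  -2.4258005 ] [-0.01314594  0.01911615 -0.00337924]
```

View pics/over.png

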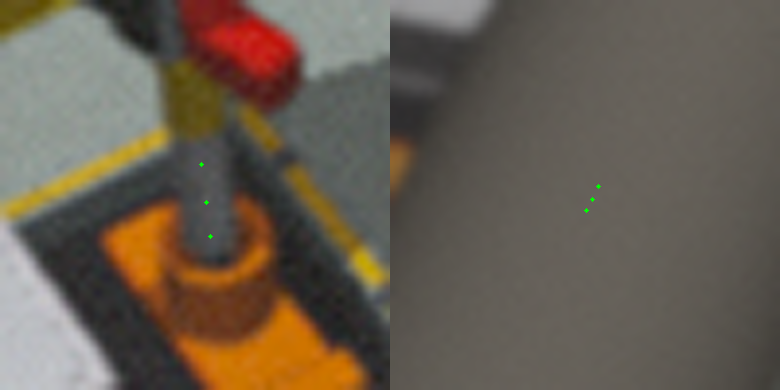

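The left view shows the shank's tip over the collar mouth (tip about (208,255), ring centre about (217,240)), aligned to within 2 mm or so. I continue down softly.

jog_arm(deltas=[[0, 0, -0.002, 0, 0, 0, 0], [0, 0, -0.001, 0, 0, 0, 0], [0, 0, -0.001, 0, 0, 0, 0], [0, 0, -0.001, 0, 0, 0, 0], [0, 0, 0, 0, 0, 0, 0]])

```text
t: 8.85
eef_pos: [0.5136, -0.1184, 0.1832]
tool_rot: [-0.0, 0.648, 0.761, -0.0]
contact_force: [1.0, 0.4, -4.1]
gripper_width: 0.22
grasp_force: 49.4
```

jog_arm(deltas=[[0, 0, -0.001, 0, 0, 0, 0], [0, 0, -0.001, 0, 0, 0, 0], [0, 0, 0, 0, 0, 0, 0]])

```text
t: 9.15
eef_pos: [0.5136, -0.1184, 0.1813]
tool_rot: [-0.0, 0.648, 0.761, -0.0]
contact_force: [-1.0, -0.7, -2.7]
gripper_width: 0.221
grasp_force: 49.4
```

jog_arm(deltas=[[0, 0, -0.001, 0, 0, 0, 0], [0, 0, -0.001, 0, 0, 0, 0], [0, 0, -0.001, 0, 0, 0, 0], [0, 0, 0, 0, 0, 0, 0]])

```text
t: 9.55
eef_pos: [0.5136, -0.1183, 0.1782]
tool_rot: [-0.0, 0.648, 0.761, -0.0]
contact_force: [-0.5, -0.4, -4.1]
gripper_width: 0.221
grasp_force: 49.4
```

jog_arm(deltas=[[0, 0, -0.002, 0, 0, 0, 0], [0, 0, -0.002, 0, 0, 0, 0], [0, 0, -0.002, 0, 0, 0, 0], [0, 0, -0.002, 0, 0, 0, 0], [0, 0, -0.001, 0, 0, 0, 0], [0, 0, 0, 0, 0, 0, 0]])

```text
t: 10.15
eef_pos: [0.5136, -0.1184, 0.1692]
tool_rot: [-0.0, 0.648, 0.761, -0.0]
contact_force: [-0.4, -0.6, -3.2]
gripper_width: 0.222
grasp_force: 49.4
```

jog_arm(deltas=[[0, 0, -0.001, 0, 0, 0, 0], [0, 0, -0.001, 0, 0, 0, 0], [0, 0, -0.001, 0, 0, 0, 0], [0, 0, -0.001, 0, 0, 0, 0], [0, 0, 0, 0, 0, 0, 0]])

```text
t: 10.65
eef_pos: [0.5137, -0.1184, 0.1654]
tool_rot: [-0.0, 0.648, 0.761, 0.0]
contact_force: [-0.5, 0.3, -1.8]
gripper_width: 0.223
grasp_force: 49.6
```

jog_arm(deltas=[[0, 0, -0.0007, 0, 0, 0, 0], [0, 0, -0.0007, 0, 0, 0, 0], [0, 0, 0, 0, 0, 0, 0]])

```text
t: 10.95
eef_pos: [0.5137, -0.1184, 0.1642]
tool_rot: [-0.0, 0.648, 0.761, 0.0]
contact_force: [-2.4, 1.6, 1.6]
gripper_width: 0.221
grasp_force: 50.2
```

In contact at the expected rim height, pressing about 5 N net. I search clockwise.

jog_arm(deltas=[[0, 0, -0.0005, 0, 0, -0.03, 0], [0, 0, 0, 0, 0, -0.03, 0], [0, 0, 0, 0, 0, -0.03, 0], [0, 0, 0, 0, 0, -0.03, 0], [0, 0, 0, 0, 0, -0.03, 0], [0, 0, 0, 0, 0, -0.03, 0], [0, 0, 0, 0, 0, 0, 0]])

```text
t: 11.65
eef_pos: [0.5139, -0.1184, 0.1641]
tool_rot: [0.0, 0.715, 0.699, 0.0]
contact_force: [-2.7, 0.5, 7.2]
gripper_width: 0.223
grasp_force: 50.8
```

```bash
cat > st.py <<'E'
from h import *
o=bot.get_obs();q=o['tool_rot'];r=R.from_quat(q[[1,2,3,0]]).as_matrix()
print('t',o['t'],'p',o['eef_pos'].round(4),'yaw',np.degrees(np.arctan2(r[1,1],r[0,1])).round(2),'tilt',r[:2,2].round(4),'F',o['contact_force'].round(1),'T',o['torque'].round(3),'q7',o['q'][6].round(2))
E
python3 st.py
```

```text
t 11.65 p [ 0.5139 -0.1184  0.1641] yaw -1.26 tilt [0.0004 0.0003] F [-2.7  0.5  7.2] T [0.353 0.927 0.041] q7 0.38
```

jog_arm(deltas=[[0, 0, 0, 0, 0, -0.03, 0], [0, 0, 0, 0, 0, -0.03, 0], [0, 0, 0, 0, 0, -0.03, 0], [0, 0, 0, 0, 0, -0.03, 0], [0, 0, 0, 0, 0, -0.03, 0], [0, 0, 0, 0, 0, -0.03, 0], [0, 0, 0, 0, 0, 0, 0]])

```text
t: 12.35
eef_pos: [0.5139, -0.1183, 0.1642]
tool_rot: [-0.0, 0.775, 0.632, 0.0]
contact_force: [-3.3, 1.2, 7.1]
gripper_width: 0.221
grasp_force: 51.0
```

```bash
python3 st.py
```

```text
t 12.35 p [ 0.5139 -0.1183  0.1642] yaw -11.57 tilt [0.0003 0.0005] F [-3.3  1.2  7.1] T [0.475 1.051 0.029] q7 0.23
```

jog_arm(deltas=[[0, 0, 0, 0, 0, -0.03, 0], [0, 0, 0, 0, 0, -0.03, 0], [0, 0, 0, 0, 0, -0.03, 0], [0, 0, 0, 0, 0, -0.03, 0], [0, 0, 0, 0, 0, -0.03, 0], [0, 0, 0, 0, 0, -0.03, 0], [0, 0, 0, 0, 0, 0, 0]])

```text
t: 13.05
eef_pos: [0.5139, -0.1182, 0.1641]
tool_rot: [-0.0, 0.828, 0.56, 0.0]
contact_force: [-1.8, 1.3, 7.7]
gripper_width: 0.219
grasp_force: 51.0
```

```bash
python3 st.py
```

```text
t 13.05 p [ 0.5139 -0.1182  0.1641] yaw -21.88 tilt [0.0003 0.0006] F [-1.8  1.3  7.7] T [0.52  1.069 0.045] q7 0.08
```

jog_arm(deltas=[[0, 0, 0, 0, 0, -0.03, 0], [0, 0, 0, 0, 0, -0.03, 0], [0, 0, 0, 0, 0, -0.03, 0], [0, 0, 0, 0, 0, -0.03, 0], [0, 0, 0, 0, 0, -0.03, 0], [0, 0, 0, 0, 0, -0.03, 0], [0, 0, 0, 0, 0, 0, 0]])

```text
t: 13.75
eef_pos: [0.5134, -0.1181, 0.1633]
tool_rot: [-0.0, 0.875, 0.484, -0.0]
contact_force: [-1.8, 0.6, -1.8]
gripper_width: 0.222
grasp_force: 49.6
```

```bash
python3 st.py
```

```text
t 13.75 p [ 0.5134 -0.1181  0.1633] yaw -32.14 tilt [-0.0007  0.0001] F [-1.8  0.6 -1.8] T [ 0.179  0.53  -0.045] q7 -0.07
```

The force released and z dropped, so the key has found the socket. I follow it down.

jog_arm(deltas=[[0, 0, -0.001, 0, 0, 0, 0], [0, 0, -0.001, 0, 0, 0, 0], [0, 0, -0.001, 0, 0, 0, 0], [0, 0, 0, 0, 0, 0, 0]])

```text
t: 14.15
eef_pos: [0.5133, -0.1183, 0.1601]
tool_rot: [-0.0, 0.875, 0.484, -0.0]
contact_force: [-2.1, -0.1, -3.5]
gripper_width: 0.221
grasp_force: 49.4
```

```bash
python3 st.py
```

```text
t 14.15 p [ 0.5133 -0.1183  0.1601] yaw -32.09 tilt [-0.0009  0.0001] F [-2.1 -0.1 -3.5] T [ 0.298  0.603 -0.007] q7 -0.07
```

jog_arm(deltas=[[0, 0, -0.001, 0, 0, 0, 0], [0, 0, -0.001, 0, 0, 0, 0], [0, 0, -0.001, 0, 0, 0, 0], [0, 0, -0.001, 0, 0, 0, 0], [0, 0, -0.001, 0, 0, 0, 0], [0, 0, -0.0007, 0, 0, 0, 0], [0, 0, 0, 0, 0, 0, 0]])

```text
t: 14.85
eef_pos: [0.5137, -0.1184, 0.1549]
tool_rot: [-0.0, 0.875, 0.484, 0.0]
contact_force: [-2.7, 2.2, 2.0]
gripper_width: 0.225
grasp_force: 50.3
```

```bash
python3 st.py
```

```text
t 14.85 p [ 0.5137 -0.1184  0.1549] yaw -32.09 tilt [-0.0001  0.0002] F [-2.7  2.2  2. ] T [ 0.536  1.25  -0.076] q7 -0.06
```

Bottomed out 9.2 mm below the first contact, so it is fully seated. I turn clockwise and watch the torque.

jog_arm(deltas=[[0, 0, 0, 0, 0, 0, 0], [0, 0, 0, 0, 0, 0, 0], [0, 0, 0, 0, 0, 0, 0], [0, 0, 0, 0, 0, -0.06, 0], [0, 0, 0, 0, 0, -0.06, 0], [0, 0, 0, 0, 0, -0.06, 0], [0, 0, 0, 0, 0, -0.06, 0], [0, 0, 0, 0, 0, -0.06, 0], [0, 0, 0, 0, 0, -0.06, 0], [0, 0, 0, 0, 0, 0, 0]])

```text
t: 15.85
eef_pos: [0.5137, -0.1183, 0.1549]
tool_rot: [0.0, 0.948, 0.32, -0.0]
contact_force: [-5.1, 1.6, 3.7]
gripper_width: 0.222
grasp_force: 50.6
```

```bash
python3 st.py
```

```text
t 15.85 p [ 0.5137 -0.1183  0.1549] yaw -52.71 tilt [-0.0002 -0.0001] F [-5.1  1.6  3.7] T [0.753 1.408 0.078] q7 -0.36
```

jog_arm(deltas=[[0, 0, 0, 0, 0, -0.06, 0], [0, 0, 0, 0, 0, -0.06, 0], [0, 0, 0, 0, 0, -0.06, 0], [0, 0, 0, 0, 0, -0.06, 0], [0, 0, 0, 0, 0, -0.06, 0], [0, 0, 0, 0, 0, 0, 0]])

```text
t: 16.45
eef_pos: [0.5138, -0.1184, 0.1549]
tool_rot: [0.0, 0.985, 0.175, -0.0]
contact_force: [-4.3, 2.9, 4.3]
gripper_width: 0.224
grasp_force: 50.5
```

```bash
python3 st.py
```

```text
t 16.45 p [ 0.5138 -0.1184  0.1549] yaw -69.83 tilt [-0.0001 -0.0002] F [-4.3  2.9  4.3] T [0.719 1.467 0.094] q7 -0.59
```

jog_arm(deltas=[[0, 0, 0, 0, 0, -0.06, 0], [0, 0, 0, 0, 0, -0.06, 0], [0, 0, 0, 0, 0, -0.06, 0], [0, 0, 0, 0, 0, -0.06, 0], [0, 0, 0, 0, 0, -0.06, 0], [0, 0, 0, 0, 0, 0, 0]])

```text
t: 17.05
eef_pos: [0.5138, -0.1184, 0.1549]
tool_rot: [0.0, 1.0, 0.026, -0.0]
contact_force: [-4.0, 2.7, 5.1]
gripper_width: 0.22
grasp_force: 50.5
```

```bash
python3 st.py
```

```text
t 17.05 p [ 0.5138 -0.1184  0.1549] yaw -86.99 tilt [-0.0002 -0.0003] F [-4.   2.7  5.1] T [0.781 1.468 0.078] q7 -0.83
```

jog_arm(deltas=[[0, 0, 0, 0, 0, -0.06, 0], [0, 0, 0, 0, 0, -0.06, 0], [0, 0, 0, 0, 0, -0.06, 0], [0, 0, 0, 0, 0, 0, 0], [0, 0, 0, 0, 0, 0, 0]])

```text
t: 17.55
eef_pos: [0.5137, -0.1185, 0.1549]
tool_rot: [0.0, 0.998, -0.063, -0.0]
contact_force: [-4.6, 1.5, 5.5]
gripper_width: 0.221
grasp_force: 50.6
```

```bash
python3 st.py
```

```text
t 17.55 p [ 0.5137 -0.1185  0.1549] yaw -97.19 tilt [-0.0003 -0.0003] F [-4.6  1.5  5.5] T [0.722 1.477 0.202] q7 -0.97
```

The torque is now rising, which suggests the stop. A little more will confirm it.

jog_arm(deltas=[[0, 0, 0, 0, 0, -0.06, 0], [0, 0, 0, 0, 0, -0.06, 0], [0, 0, 0, 0, 0, -0.04, 0], [0, 0, 0, 0, 0, 0, 0], [0, 0, 0, 0, 0, 0, 0]])

```text
t: 18.05
eef_pos: [0.5138, -0.1186, 0.1549]
tool_rot: [0.0, 0.99, -0.143, 0.0]
contact_force: [-3.9, 1.0, 3.3]
gripper_width: 0.22
grasp_force: 50.5
```

```bash
python3 st.py
```

```text
t 18.05 p [ 0.5138 -0.1186  0.1549] yaw -106.4 tilt [ 0.0001 -0.0006] F [-3.9  1.   3.3] T [0.627 1.325 0.176] q7 -1.09
```

jog_arm(deltas=[[0, 0, 0, 0, 0, -0.06, 0], [0, 0, 0, 0, 0, -0.06, 0], [0, 0, 0, 0, 0, -0.06, 0], [0, 0, 0, 0, 0, 0, 0], [0, 0, 0, 0, 0, 0, 0]])

```text
t: 18.55
eef_pos: [0.5137, -0.1187, 0.1549]
tool_rot: [0.0, 0.973, -0.231, 0.0]
contact_force: [-4.2, 1.3, 4.5]
gripper_width: 0.218
grasp_force: 50.5
```

Run:
```python
import st
from h import *
T=[]
for i in range(4): cam('scene'); T.append(bot.get_obs()['torque'][2])
print(np.round(T,3))
```

```text
t 18.55 p [ 0.5137 -0.1187  0.1549] yaw -116.75 tilt [-0.0001 -0.0007] F [-4.2  1.3  4.5] T [0.396 1.382 0.303] q7 -1.23
[0.303 0.36  0.315 0.339]
```

The torque of 0.33 N m is well above the 0.1 friction, so the screw is on its stop. I relax the wind-up, then lift.

jog_arm(deltas=[[0, 0, 0, 0, 0, 0.07, 0], [0, 0, 0, 0, 0, 0.07, 0], [0, 0, 0, 0, 0, 0.07, 0], [0, 0, 0, 0, 0, 0.07, 0], [0, 0, 0, 0, 0, 0.07, 0], [0, 0, 0, 0, 0, 0.07, 0], [0, 0, 0, 0, 0, 0.07, 0], [0, 0, 0, 0, 0, 0.07, 0], [0, 0, 0.0005, 0, 0, 0.04, 0], [0, 0, 0, 0, 0, 0, 0]])

```text
t: 19.75
eef_pos: [0.5136, -0.1181, 0.155]
tool_rot: [-0.0, 0.998, 0.065, 0.0]
contact_force: [-2.9, 0.4, -1.1]
gripper_width: 0.221
grasp_force: 49.7
```

```bash
python3 st.py
```

```text
t 19.75 p [ 0.5136 -0.1181  0.155 ] yaw -82.5 tilt [0.0003 0.0006] F [-2.9  0.4 -1.1] T [0.355 0.873 0.072] q7 -0.77
```

Torque is near zero, so I lift slowly.

jog_arm(deltas=[[0, 0, 0.001, 0, 0, 0.02, 0], [0, 0, 0.002, 0, 0, 0, 0], [0, 0, 0.002, 0, 0, 0, 0], [0, 0, 0.002, 0, 0, 0, 0], [0, 0, 0.004, 0, 0, 0, 0], [0, 0, 0, 0, 0, 0, 0]])

```text
t: 20.35
eef_pos: [0.5142, -0.1186, 0.1671]
tool_rot: [0.0, 0.997, 0.075, 0.001]
contact_force: [-1.7, 2.0, -1.7]
gripper_width: 0.219
grasp_force: 49.8
```

```bash
python3 st.py
```

```text
t 20.35 p [ 0.5142 -0.1186  0.1671] yaw -81.37 tilt [ 0.0012 -0.0001] F [-1.7  2.  -1.7] T [ 0.367  0.734 -0.   ] q7 -0.77
```

jog_arm(deltas=[[0, 0, 0.01, 0, 0, 0, 0], [0, 0, 0.02, 0, 0, 0, 0], [0, 0, 0.025, 0, 0, 0, 0], [0, 0, 0.025, 0, 0, 0, 0], [0, 0, 0, 0, 0, 0, 0]])

```text
t: 20.85
eef_pos: [0.5166, -0.12, 0.2503]
tool_rot: [0.001, 0.997, 0.075, 0.004]
contact_force: [1.2, 0.0, -3.5]
gripper_width: 0.215
grasp_force: 49.6
```

jog_arm(deltas=[[-0.008, 0.044, 0, 0, 0, 0.14, 0], [-0.008, 0.044, 0, 0, 0, 0.14, 0], [-0.008, 0.044, 0, 0, 0, 0.14, 0], [-0.008, 0.044, 0, 0, 0, 0.14, 0], [-0.008, 0.044, 0, 0, 0, 0.14, 0], [-0.008, 0.044, 0, 0, 0, 0.14, 0], [-0.008, 0.044, 0, 0, 0, 0.14, 0], [-0.008, 0.044, 0, 0, 0, 0.14, 0], [-0.008, 0.044, 0, 0, 0, 0.14, 0], [-0.008, 0.044, 0, 0, 0, 0.14, 0]])

```text
t: 21.85
eef_pos: [0.4335, 0.3235, 0.2463]
tool_rot: [-0.0, 0.712, 0.702, 0.001]
contact_force: [0.7, 0.3, -2.9]
gripper_width: 0.221
grasp_force: 49.9
```

jog_arm(deltas=[[0, 0, 0, 0, 0, 0.1, 0], [0, 0, 0, 0, 0, 0.08, 0], [0, 0, 0, 0, 0, 0, 0], [0, 0, 0, 0, 0, 0, 0]])

```text
t: 22.25
eef_pos: [0.434, 0.3213, 0.2462]
tool_rot: [0.0, 0.65, 0.76, 0.0]
contact_force: [0.2, 0.1, -3.0]
gripper_width: 0.217
grasp_force: 49.9
```

```bash
python3 st.py
```

```text
t 22.25 p [0.434  0.3213 0.2462] yaw 8.99 tilt [0.0003 0.0003] F [ 0.2  0.1 -3. ] T [ 0.01  -0.041 -0.023] q7 -0.35
```

jog_arm(deltas=[[-0.003, 0.0192, 0, 0, 0, 0, 0], [0, 0, -0.03, 0, 0, 0, 0], [0, 0, -0.03, 0, 0, 0, 0], [0, 0, -0.013, 0, 0, 0, 0], [0, 0, 0, 0, 0, 0, 0], [0, 0, 0, 0, 0, 0, 0]])

```text
t: 22.85
eef_pos: [0.4314, 0.3412, 0.1742]
tool_rot: [0.0, 0.649, 0.761, 0.001]
contact_force: [1.5, 0.0, -2.6]
gripper_width: 0.218
grasp_force: 49.9
```

Run:
```python
import st
from h import *
c=cam('scene');e=bot.get_obs()['eef_pos']
u=proj(c,[[e[0],e[1],.06]])[0].astype(int);t=cv2.resize(c['img'][u[1]-25:u[1]+25,u[0]-25:u[0]+25],(500,500),interpolation=2)
for z in (.05,.066,.1): cv2.circle(t,tuple(int(v) for v in (proj(c,[[e[0],e[1],z]])[0]-u+25.5)*10),2,(0,255,0),-1)
save(t,'back.png',1)
```

```text
t 22.85 p [0.4314 0.3412 0.1742] yaw 9.12 tilt [0.001  0.0006] F [ 1.5  0.  -2.6] T [-0.025 -0.039  0.002] q7 -0.29
```

View pics/back.png

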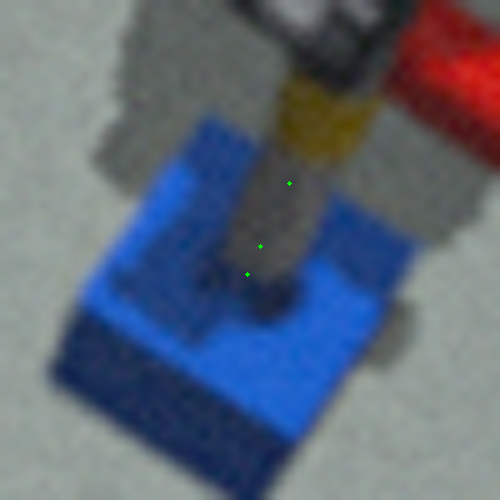

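The shank stands right over the block's hole (dark at about (250,285)). I descend gently.

jog_arm(deltas=[[0, -0.0005, -0.006, 0, 0, 0, 0], [0, 0, -0.005, 0, 0, 0, 0], [0, 0, -0.003, 0, 0, 0, 0], [0, 0, -0.003, 0, 0, 0, 0], [0, 0, -0.002, 0, 0, 0, 0], [0, 0, 0, 0, 0, 0, 0]])

```text
t: 23.5
eef_pos: [0.4306, 0.3402, 0.154]
tool_rot: [0.0, 0.648, 0.761, -0.0]
contact_force: [1.7, 1.4, -3.8]
gripper_width: 0.222
grasp_force: 49.9
```

jog_arm(deltas=[[0, 0, -0.002, 0, 0, 0, 0], [0, 0, -0.002, 0, 0, 0, 0], [0, 0, -0.002, 0, 0, 0, 0], [0, 0, 0, 0, 0, 0, 0]])

```text
t: 23.9
eef_pos: [0.4305, 0.3402, 0.148]
tool_rot: [-0.0, 0.648, 0.761, -0.0]
contact_force: [-0.4, 0.0, -3.1]
gripper_width: 0.222
grasp_force: 49.9
```

jog_arm(deltas=[[0, 0, -0.005, 0, 0, 0, 0], [0, 0, -0.006, 0, 0, 0, 0], [0, 0, -0.006, 0, 0, 0, 0], [0, 0, -0.005, 0, 0, 0, 0], [0, 0, -0.003, 0, 0, 0, 0], [0, 0, -0.002, 0, 0, 0, 0], [0, 0, -0.001, 0, 0, 0, 0], [0, 0, 0, 0, 0, 0, 0]])

```text
t: 24.7
eef_pos: [0.4307, 0.3403, 0.1203]
tool_rot: [0.0, 0.648, 0.761, 0.0]
contact_force: [-0.7, 0.4, -4.0]
gripper_width: 0.22
grasp_force: 49.9
```

jog_arm(deltas=[[0, 0, -0.001, 0, 0, 0, 0], [0, 0, -0.001, 0, 0, 0, 0], [0, 0, -0.001, 0, 0, 0, 0], [0, 0, -0.0005, 0, 0, 0, 0], [0, 0, 0, 0, 0, 0, 0]])

```text
t: 25.2
eef_pos: [0.4308, 0.3404, 0.117]
tool_rot: [-0.0, 0.648, 0.761, 0.0]
contact_force: [-1.2, -0.6, -0.0]
gripper_width: 0.218
grasp_force: 50.3
```

Floor contact at the original height (0.117). I release and rise.

jog_arm(deltas=[[0, 0, 0, 0, 0, 0, 0.4], [0, 0, 0, 0, 0, 0, 0.7], [0, 0, 0, 0, 0, 0, 1], [0, 0, 0, 0, 0, 0, 1], [0, 0, 0, 0, 0, 0, 1], [0, 0, 0, 0, 0, 0, 1]])

```text
t: 25.8
eef_pos: [0.4308, 0.3403, 0.1168]
tool_rot: [0.0, 0.648, 0.761, 0.0]
contact_force: [0.2, -0.7, -0.7]
gripper_width: 0.997
grasp_force: 0.0
```

jog_arm(deltas=[[0, 0, 0.01, 0, 0, 0, 1], [0, 0, 0.02, 0, 0, 0, 1], [0, 0, 0.03, 0, 0, 0, 1], [0, 0, 0.03, 0, 0, 0, 1], [-0.03, 0.03, 0.02, 0, 0, 0, 1], [-0.03, 0.04, 0, 0, 0, 0, 1], [-0.03, 0.04, 0, 0, 0, 0, 1], [-0.03, 0.04, 0, 0, 0, 0, 1], [0, 0, 0, 0, 0, 0, 1], [0, 0, 0, 0, 0, 0, 1]])

```text
t: 26.8
eef_pos: [0.3097, 0.4913, 0.2271]
tool_rot: [0.0, 0.647, 0.762, 0.0]
contact_force: [0.7, -2.6, 0.4]
gripper_width: 0.999
grasp_force: 0.0
```

Run:
```python
import st
from key import *
C=look([.431,.341,.010])
c=C['scene']; save(np.hstack([C[n]['img'][a:a+150,b:b+150] for n,a,b in(('scene',220,320),('top',160,90))]),'end.png',2.6)
```

```text
t 26.8 p [0.3097 0.4913 0.2271] yaw 9.35 tilt [ 0.0004 -0.0002] F [ 0.7 -2.6  0.4] T [-0.01  -0.049  0.032] q7 -0.67
scene 385 ((405.946044921875, 285.0780334472656), (40.47714614868164, 9.929550170898438), 34.695152282714844) yellow 58 401.7 294.4
top 193 ((161.02537536621094, 229.85533142089844), (6.554728984832764, 32.13241958618164), 85.91438293457031) yellow 1 166.0 235.0
(array([0.43184829, 0.34052847, 0.12912794]), np.float64(0.001787598414109431))
```

View pics/end.png

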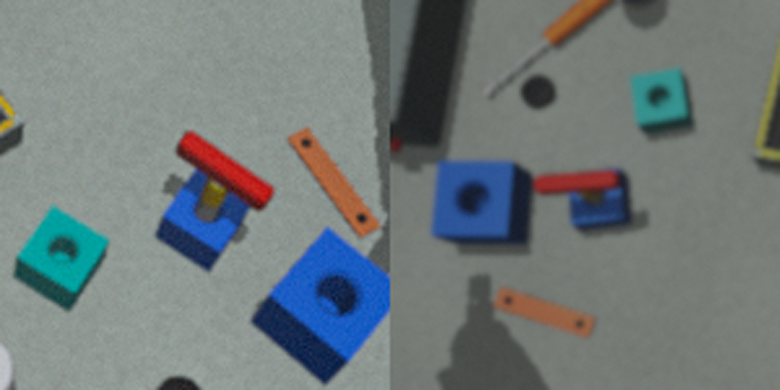

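The key stands upright in its small blue block (left half about (210,200), right half about (595,190)). Its handle is at the starting position and height, the arm is clear, and the other things in view have not moved.

```bash
python3 -c "
from station import bot
print(bot.hand_in())"
```

```text
the job is handed in; nothing more can be done
None
```

The job is handed in, with no verdict returned: the key seated fully in the socket, the screw was turned clockwise onto its stop (torque rose to 0.33 N m), and the key is back upright at the bottom of its block, with the arm clear.

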